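Wide-open throttle reading on the flow bench

TASK

Take a wide-open reading of the throttle body on this flow bench: while the air is still, press the manometer's long zero key fully down and let it come up again; then switch the blower on by pushing the raised half of the big rocker on the switch box right over; then push the throttle lever down by its stud to its stop and finish while holding it there, wide open. It is all fingertip work: pick nothing up, keep off the two short keys and the small rocker, and leave the manometer and the loose things about the bench where they are.

Things in the scene. Friction and masses are not known exactly. Their poses are not given: they have to be found in the camera images.
- manometer: bench manometer, a loose grey plastic instrument of about 1.4 kg on rubber feet, 150 mm deep (x) by 210 mm wide (y). Origin: centre of the underside, on the bench. Its front half (x below 25 mm) is a flat key deck, 45 mm above the bench; its back 50 mm is the display housing, 75 mm high. The three keys stand in one row across the deck at x = -35 mm: the long zero key at y = +55 mm, the two short keys (18 mm square, leave alone) at y = -15 and -70 mm
- zero_key (a joint): travel of the manometer's long key, 18 mm (x) by 48 mm (y): 0 up, 0.004 m fully down. It moves straight down; a spring (2 N at first, 4.4 N fully down) brings it up again
- zero_key_top (a point): centre of the long key's top face, 55 mm above the bench when up; moves with the key; axes as the manometer's
- units_key (a joint): travel of the middle short key, 0 up, 0.004 m down: leave alone
- backlight_key (a joint): travel of the end short key, 0 up, 0.004 m down: leave alone
- switch_box: grey steel switch box screwed to the bench, 130 mm (x) by 170 mm (y) by 50 mm high. Origin: centre of the underside. On its top are two black rockers, both at x = 0: the big one (blower) at y = +32 mm and the small one (lamp, leave alone) at y = -42 mm; each hinges in its middle, 60 mm above the bench, about the box's y axis, so its halves lie towards -x and +x
- blower_rocker (a joint): angle of the big rocker, 60 mm long (x) by 34 mm wide (y), bent in a shallow V: at 0 (off) the -x half lies level and the +x half, marked with a bar, rises at 0.34 rad to 10 mm above the hinge; at 0.34 rad (on, its stop) the +x half lies level, 60 mm above the bench. It stays where it is left; it takes about 5 N at 20 mm from the hinge
- blower_rocker_press (a point): point on the top face of the big rocker's +x half, 21.6 mm from the hinge, where to press it: 67 mm above the bench when off, 60 mm when on; moves and turns with the rocker
- lamp_rocker (a joint): angle of the small rocker, 28 mm by 15 mm, same shape, 0 off, 0.34 rad on: leave alone
- throttle_rig: throttle body with bell mouth on an aluminium adapter plate fixed to the bench; plate 240 mm (x) by 200 mm (y) by 16 mm. Origin: centre of the plate's underside, on the bore's axis. The throttle body is 68 mm in diameter, the bell mouth above it 112 mm in diameter with its lip 110 mm above the bench. The throttle shaft lies along y, 60 mm above the bench; the lever sits on its +y end
- throttle (a joint): angle of the throttle lever: 0 shut, 1.31 rad wide open at its stop. The flat arm, 65 mm long from shaft to stud, points to the rig's -x side; at 0 it rises 0.96 rad (55 degrees) above level, and it is pushed down, about the shaft, to 0.35 rad (20 degrees) below level when wide open. A spring shuts it: pushed straight down on the stud it takes 5 to 7 N all the way. It springs shut when let go
- throttle_stud (a point): middle of the free length of the lever's stud, on its axis: a round steel pin 12 mm in diameter that sticks out of the end of the arm along the rig's +y, 40 mm free length (20 mm either side of this point, the arm being on the -y side). Shut, it lies at x = -37, y = +82 mm of the rig and 113 mm above the bench; wide open, at x = -61, y = +82 mm, 38 mm above the bench; in between it runs on an arc of 65 mm radius about the shaft, through x = -65 mm
- throttle_shaft (a point): point on the shaft's axis in line with the stud's middle, at x = 0, y = +82 mm of the rig, 60 mm above the bench; axes as the rig's
- spare_trumpet: loose aluminium intake trumpet standing mouth up, 96 mm in diameter, 71 mm high. Origin: centre of the underside. Leave alone
- spanner: loose steel spanner, 160 mm long, lying flat. Leave alone
- screwdriver: loose screwdriver, 200 mm long, lying. Leave alone
- gear: loose yellow plastic gear, 46 mm in diameter, 17 mm high. Leave alone
- hose_clamp: loose steel hose clamp ring, 52 mm in diameter, 12 mm high, lying on the adapter plate behind the throttle body. Leave alone
- bolt_jar: loose clear jar, 64 mm in diameter, 75 mm high. Leave alone
- spray_can: loose spray can, 60 mm in diameter, 160 mm high. Leave alone
Not all that is in view belongs to the job. Leave any purple look-alike of the switch_box alone.

How it is judged (in metres and radians):
On the way, in this order (a step that is already met when the one before it is completed fails the run):
1. the long zero key is pressed fully down by the fingers, with the blower off and the throttle shut (value of joint zero_key above 0.0032 m and contact force between the fingers and manometer above 0.5 N and value of joint blower_rocker below 0.08 rad and value of joint throttle below 0.2 rad), for 0.1 s.
2. the big rocker is pushed right over by the fingers, with the zero key up again and the throttle still shut (value of joint blower_rocker above 0.29 rad and contact force between the fingers and switch_box above 0.5 N and value of joint zero_key below 0.001 m and value of joint throttle below 0.2 rad), for 0.1 s.
3. the throttle lever is pushed down to its stop by the fingers, with the blower on (value of joint throttle above 1.2 rad and contact force between the fingers and throttle_rig above 1 N and value of joint blower_rocker above 0.29 rad), for 0.3 s.
At the end, for the whole second after the job is handed in: Fingers press the throttle lever with over 1 N and hold it at 1.2 rad or more (of 1.31); big rocker over (0.29 rad or more of 0.34); all three keys up within 1 mm; small rocker off (under 0.1 rad); manometer at rest within 30 mm of its start (all of step 3 and value of joint each of zero_key, units_key, backlight_key below 0.001 m and value of joint lamp_rocker below 0.1 rad and linear speed of manometer below 0.02 m/s and distance of manometer from where it was at the start of the episode below 0.03 m); the arm keeps its last pose, push and grip.
It fails at once if a short key (past 2 mm) or the small rocker (past 0.1 rad) is pushed (value of joint any of units_key, backlight_key above 0.002 m or value of joint lamp_rocker above 0.1 rad).
It fails at once if the zero key is pressed with the blower on (value of joint zero_key above 0.002 m and value of joint blower_rocker above 0.15 rad).
It fails at once if the throttle is opened (past 0.4 rad) before the blower is on (value of joint throttle above 0.4 rad and value of joint blower_rocker below 0.2 rad).
It fails at once if the manometer is lifted (by 10 mm), tipped (by 0.15 rad) or shoved (by 30 mm) (height (world z) of manometer above 0.01 m or angle between manometer's own z axis and vertical above 0.15 rad or distance of manometer from where it was at the start of the episode above 0.03 m).
It fails at once if a loose thing is picked up, knocked over or shifted (by 30 mm) (distance of any of spare_trumpet, spanner, screwdriver, gear, hose_clamp, bolt_jar, spray_can from where it was at the start of the episode above 0.03 m).
It also fails if it takes over 58 s, if anything falls off the work surface, if the arm or the gripper's body presses on something with over 40 N, if the wrist force passes 120 N, or if a joint passes its speed limit or range.

ROBOT

A 6-joint arm with a two-finger parallel gripper is mounted at the origin on the work surface. World frame = base frame: x ahead of the robot, y to its left, z up, the work surface at z = 0. Lengths are in m, angles in degrees, forces in N, time in s.
With the tool pointing down it reaches from about 0.375 to 0.9 m from the base axis. Payload 3.1 kg.
Tool frame: the origin (TCP) lies on the centre line of the jaws, within the pads' length; the fingertips stand 25 mm ahead of it and the grasp point (between the pads) lies 6 mm ahead of it; y points along the fingers, x is the direction in which the jaws open and shut, and the axes are right-handed (so a half turn about y gives the same grasp; the last joint's range is limited). The gripper opens to 87 mm and grips with 3 to 60 N. Pads are 19 mm wide; open, the fingers measure 117 mm over their backs; the gripper's body (75 mm by 190 mm) begins 51 mm behind the grasp point.
Start: joints at [-77.206, 30.224, 82.088, -0, 67.689, -10.227], TCP at [0.244, -0.575, 0.248] pointing down, gripper open.
Joint ranges: [-176.69, 176.69], [-43.24, 126.21], [12.49, 139.97], [-82, 262], [0, 151.66], [-163.58, 163.58]. Speed limits (degrees/s): [159.86, 159.86, 180, 180, 180, 180].

INTERFACE

Orientations are given as a 3x3 rotation matrix whose columns are the frame's x, y, z axes.
In Python, from rig import * gives the robot as it stands.
- The arm moves only by the tool play_rows, never from a script. Its argument "commands" is a list of rows, each a list of 2 entries, a list of its own where there are three numbers: the shift along the world's x, y, z in m, then the turn, a rotation vector about the world's x, y, z in rad. A call has 1 to 10 rows; each row is the pose to reach, as a shift and turn from the pose commanded when the call began; what a row does not reach only later rows make up. A row lasts 1/8 s, in which the tool goes at most 62.5 mm and 10.7 degrees, less where a joint would pass 70% of its speed; a pose out of reach is approached as far as the arm can. A call with a gripper value outside its range is refused whole. "gripper" is the finger opening in m, from 0 to 0.087, set as the call begins (left out, the last holds). The fingers move at their own pace and stop on an object; the grip force is fixed at half the most. Time passes only in rows, so rows that repeat a pose let the fingers close. It gives the time, the measured TCP pose, the force and the opening at its end, in the units of the state.
- read_state(): the state, without advancing time (a new reading comes with each control period).
- capture(name): name is "scene" or "top"; returns a dict with "frame" (420x560x3 uint8, red, green, blue), "depth" (420x560 float32, m along the optical axis (not along the pixel's ray), 0 where there is no reading), "mtx" (3x3 intrinsics, pixels), "dist_coeffs" ([k1, k2, p1, p2, k3] as OpenCV has them; the pictures are not rectified), "cam_to_world" (4x4, takes a point from camera to world coordinates). Camera axes: x right, y down, z forward; pixel columns grow to the right and rows downward; lengths in m; the calibration is good to about 2 mm. A picture is of the moment at which its call begins.
- hand_in(): hands the job in, once; it reports no verdict.
The state is a dict: "time_s": time; "joint_positions": joint angles; "qvel": joint speeds; "tau": joint torques, N m; "position": TCP position; "tcp_rot": TCP orientation; "force": force on the tool from outside, world axes, zero at the start; "moment": the same for the moment, N m; "opening": opening from 0.0 (shut) to 1.0 (fully open).
Only numpy, scipy, OpenCV 4.12 (cv2) and the standard library are available. Lean on these libraries where they do the work, as an engineer would, in place of code of your own. Each camera call takes 0.05 s, during which the arm holds its last target. There are 200 camera calls.

## Working session

There is one attempt and no reset: what is moved stays moved. The work goes in short steps, Python scripts to look and compute and a tool call to move; the robot and the scene stay as the last step left them, time stands still between calls to the robot, and variables do not carry over. Pictures are saved under pics/ and viewed, about 8 in all and at most 12, crops included, and the job is handed in when it is done.

Besides the shell and the picture viewer there is one more tool, called after ">>>" by a JSON object that holds its "name" and its "arguments". play_rows: Moves the arm, as the interface text tells. Its arguments: {"type":"object","properties":{"commands":{"type":"array"},"gripper":{"type":"number"}},"required":["commands"]}

```bash
ls; mkdir -p pics; cat > h.py <<'E'
from rig import *
import numpy as np, cv2
def cap(n):
    c=capture(n); cv2.imwrite
    return c
def save(c,f,box=None,s=1):
    im=c["frame"][:,:,::-1]
    if box: x0,y0,x1,y1=box; im=im[y0:y1,x0:x1]
    cv2.imwrite("pics/"+f,cv2.resize(im,None,fx=s,fy=s,interpolation=cv2.INTER_CUBIC))
def ray(c,uv):
    p=cv2.undistortPoints(np.array(uv,float).reshape(-1,1,2),c["mtx"],np.array(c["dist_coeffs"]))[:,0]
    T=c["cam_to_world"]; d=np.c_[p,np.ones(len(p))]@T[:3,:3].T
    return T[:3,3],d
def onz(c,uv,z):
    o,d=ray(c,uv); t=(z-o[2])/d[:,2]; return o+d*t[:,None]
def dep(c,uv):
    o,d=ray(c,uv); uv=np.round(np.array(uv)).astype(int).reshape(-1,2)
    return o+d*c["depth"][uv[:,1],uv[:,0]][:,None]
E
python3 - <<'E'
from h import *
import pickle
for n in("scene","top"):
    c=cap(n); save(c,n+"0.png",s=1.4); pickle.dump(c,open(n+".pkl","wb"))
    print(n,np.round(c["cam_to_world"],3).tolist(),c["mtx"].tolist())
s=read_state(); print(s["tcp_rot"],s["position"],s["force"],s["time_s"])
E
```

```text
pics
scene [[0.585, 0.497, -0.641, 1.308], [0.811, -0.336, 0.479, -0.607], [0.022, -0.8, -0.6, 0.83], [0.0, 0.0, 0.0, 1.0]] [[383.965741484066, 0.0, 277.3677293573038], [0.0, 383.965741484066, 209.60652521249997], [0.0, 0.0, 1.0]]
top [[0.024, -0.997, 0.069, 0.422], [-1.0, -0.023, 0.009, 0.008], [-0.008, -0.07, -0.998, 1.499], [0.0, 0.0, 0.0, 1.0]] [[415.40212134670384, 0.0, 278.7828628574749], [0.0, 415.40212134670384, 208.28065034345195], [0.0, 0.0, 1.0]]
[[ 3.91094008e-01 -4.31791870e-04  9.20350634e-01]
 [-9.20348734e-01  1.90237418e-03  3.91094093e-01]
 [-1.91972254e-03 -9.99998097e-01  3.46608044e-04]] [ 0.24430769 -0.57462425  0.24667607] [ 0.30161187  0.04879052 -0.96495044] 0.1
```

View pics/scene0.png

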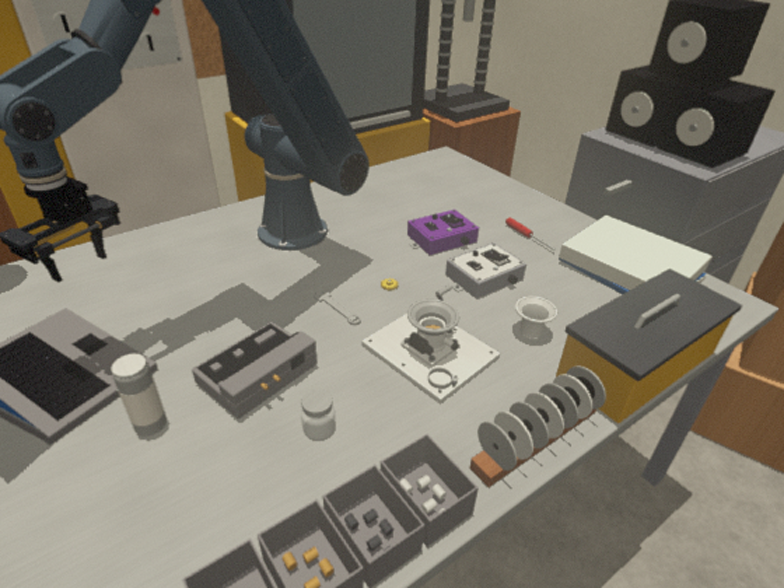

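View pics/top0.png

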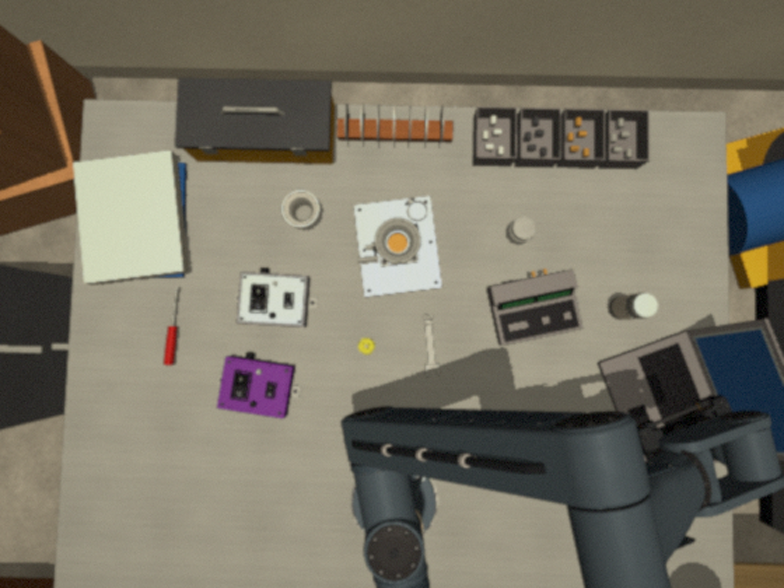

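Top view, in 784x588 pixels: the grey switch box is at (273,299) and its purple look-alike at (256,386). On the grey box the big rocker is at (259,298) and the small one at (288,299). The manometer's long key is at (517,326) and the short keys at (547,321) and (567,317). The throttle stud and lever are around (367,252). I choose the grey box with its big rocker, the long key at the manometer's +y end, and the stud. Next is a close crop to check these.

```bash
python3 - <<'E'
from h import *
import pickle
c=pickle.load(open("top.pkl","rb"))
im=c["frame"][:,:,::-1]
def cr(x0,y0,w=66,h=80): return cv2.resize(im[y0:y0+h,x0:x0+w],None,fx=4,fy=4,interpolation=cv2.INTER_CUBIC)
# origins: mano(345,185) box(163,180) rig(250,135)
cv2.imwrite("pics/crop1.png",np.hstack([cr(347,180,70,70),cr(165,180,62,70),cr(250,138,66,70)]))
g=cv2.cvtColor(c["frame"],cv2.COLOR_RGB2HSV)
def quad(box,mask,z):
    x0,y0,x1,y1=box; m=np.zeros(mask.shape,np.uint8); m[y0:y1,x0:x1]=mask[y0:y1,x0:x1]
    cs=max(cv2.findContours(m,0,2)[0],key=cv2.contourArea)
    P=onz(c,cs[:,0].astype(float),z)[:,:2]; r=cv2.minAreaRect(P.astype(np.float32)*1000); return r
v=g[...,2]
white=((v>200)).astype(np.uint8)
print("box",quad((160,185,228,240),white,.05)); print("plate",quad((245,130,320,220),white,.016))
# depth-based
H=np.zeros(v.shape)
uu,vv=np.meshgrid(np.arange(560),np.arange(420)); P=dep(c,np.c_[uu.ravel(),vv.ravel()]).reshape(420,560,3)
np.save("P.npy",P); z=P[...,2]
for nm,b,lo,hi in(("mano",(340,180,420,255),.03,.1),("disp",(340,180,420,255),.065,.085),("box",(160,185,228,240),.03,.09),("plate",(245,130,320,220),.008,.13),("deck",(340,180,420,255),.036,.05)):
    x0,y0,x1,y1=b; s=P[y0:y1,x0:x1].reshape(-1,3); s=s[(s[:,2]>lo)&(s[:,2]<hi)]
    r=cv2.minAreaRect(s[:,:2].astype(np.float32)*1000); print(nm,len(s),np.median(s[:,2]).round(4),r)
E
```

```text
box ((498.5920104980469, 318.2254638671875), (151.498046875, 112.10643768310547), 87.86942291259766)
plate ((645.74658203125, 6.99285888671875), (234.5266876220703, 195.46046447753906), 8.244625091552734)
mano 2668 0.0504 ((499.4919738769531, -339.07513427734375), (164.8570556640625, 211.93824768066406), 13.159558296203613)
disp 975 0.075 ((543.5765380859375, -328.3663330078125), (70.49568176269531, 210.0128631591797), 13.995064735412598)
box 1831 0.052 ((505.69232177734375, 318.7198181152344), (172.4628448486328, 145.45318603515625), 87.7767562866211)
plate 3708 0.0182 ((650.5654296875, 14.519912719726562), (324.1826171875, 263.0334777832031), 0.9325959086418152)
deck 1288 0.0455 ((485.7732849121094, -341.4915466308594), (138.21937561035156, 209.94827270507812), 12.677480697631836)
```

View pics/crop1.png

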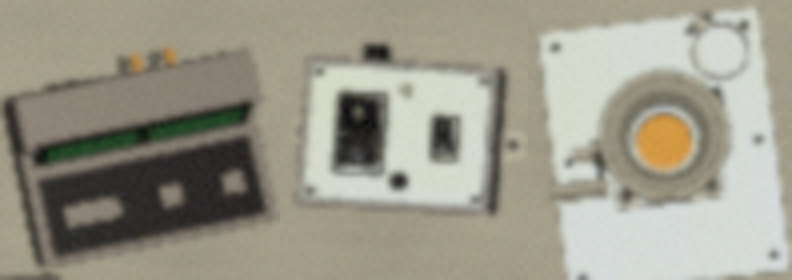

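The crop confirms the choice: long key at the left end of the key row (92,210), grey box with the big black rocker on the left (359,132), and the stud with lever left of the bell mouth (553-605,189). Now the positions.

```bash
python3 - <<'E'
from h import *
import pickle
c=pickle.load(open("top.pkl","rb")); P=np.load("P.npy"); f=c["frame"].astype(int); v=f.max(2)
def cent(mask,b,z):
    x0,y0,x1,y1=b; m=np.zeros(mask.shape,np.uint8); m[y0:y1,x0:x1]=mask[y0:y1,x0:x1]
    n,l,s,ce=cv2.connectedComponentsWithStats(m)
    for i in range(1,n):
        if s[i,4]>=8: 
            yx=np.argwhere(l==i)[:,::-1].astype(float); W=onz(c,yx,z)[:,:2]*1000; print(s[i,4],ce[i].round(1),W.mean(0).round(1),cv2.minAreaRect(W.astype(np.float32)))
print("keys");cent((v>105).astype(np.uint8),(359,219,411,242),.055)
print("rockers");cent((v<90).astype(np.uint8),(169,198,218,232),.06)
print("stud z113"); print(onz(c,[[256,185.3],[269,185.3]],.113)*1000)
print("bore ring orange");cent(((f[...,0]-f[...,2])>80).astype(np.uint8),(270,155,300,190),.06)
for b,n in(((359,219,411,242),"key"),((252,180,272,190),"stud")):
    x0,y0,x1,y1=b;s=P[y0:y1,x0:x1].reshape(-1,3); s=s[s[:,2]>(.052 if n=="key" else .1)]; print(n,len(s),(s.mean(0)*1000).round(1),(s.min(0)*1000).round(),(s.max(0)*1000).round())
# bell lip
x0,y0,x1,y1=262,150,312,200; s=P[y0:y1,x0:x1].reshape(-1,3); s=s[(s[:,2]>.1)&(s[:,2]<.12)]; print("bell",cv2.minEnclosingCircle(s[:,:2].astype(np.float32)*1000))
# plate corners via hull of white top
x0,y0,x1,y1=245,130,320,220; m=np.zeros(v.shape,np.uint8); m[y0:y1,x0:x1]=(v[y0:y1,x0:x1]>185); cs=max(cv2.findContours(m,0,2)[0],key=cv2.contourArea); h=cv2.convexHull(cs)
W=onz(c,h[:,0].astype(float),.016)[:,:2]*1000; print("plate",cv2.minAreaRect(W.astype(np.float32)))
ap=cv2.approxPolyDP(h,6,True)[:,0]; print(ap.tolist(),onz(c,ap.astype(float),.016).round(3).tolist())
E
```

```text
keys
48 [368.  220.6] [ 487.1 -289.6] ((488.3319091796875, -294.1196594238281), (8.150847434997559, 74.30929565429688), 12.62881088256836)
20 [405.  225.2] [ 474.1 -417.8] ((474.98748779296875, -417.5859680175781), (13.86467170715332, 13.911516189575195), 1.3346763849258423)
19 [389.3 228.3] [ 462.4 -363.2] ((463.3030090332031, -362.34588623046875), (13.854357719421387, 13.905084609985352), 1.3382021188735962)
61 [369.7 232.5] [ 446.  -295.6] ((445.8975524902344, -295.396728515625), (15.560275077819824, 45.568565368652344), 12.615053176879883)
136 [398.3 239. ] [ 426.  -394.5] ((429.0841064453125, -378.0435791015625), (20.706785202026367, 114.3763427734375), 1.3488487005233765)
rockers
176 [184.3 212.2] [501.5 349.5] ((502.2298889160156, 348.602783203125), (55.742000579833984, 38.3110237121582), 1.3300933837890625)
35 [205.2 213.5] [498.6 276.4] ((498.59979248046875, 277.15234375), (24.494617462158203, 13.920750617980957), 2.0380868911743164)
stud z113
[[594.60395231  99.08908815 113.        ]
 [595.58829874  55.4163313  113.        ]]
bore ring orange
140 [283.6 173. ] [646.6   7.4] ((647.4686889648438, 6.8633880615234375), (42.18915557861328, 44.67326354980469), 46.495880126953125)
key 155 [ 457.  -317.9  111.3] [ 420. -428.   52.] [ 493.    8. 1499.]
stud 59 [598.   76.2 117.2] [588.  49. 106.] [614. 103. 126.]
bell ((637.538330078125, 23.241504669189453), 71.65129089355469)
plate ((644.6054077148438, 7.2843475341796875), (238.90821838378906, 201.3528594970703), 8.466839790344238)
[[306, 140], [314, 204], [261, 211], [253, 147]] [[0.776, -0.071, 0.016], [0.544, -0.104, 0.016], [0.515, 0.085, 0.016], [0.746, 0.12, 0.016]]
```

>>> {"name": "play_rows", "arguments": {"commands": [[[0.04, 0.055, 0], [0, 0, -0.04]], [[0.08, 0.11, 0], [0, 0, -0.08]], [[0.12, 0.165, 0], [0, 0, -0.12]], [[0.16, 0.22, 0], [0, 0, -0.16]], [[0.202, 0.279, 0], [0, 0, -0.18]], [[0.202, 0.279, -0.05], [0, 0, -0.18]], [[0.202, 0.279, -0.1], [0, 0, -0.18]], [[0.202, 0.279, -0.145], [0, 0, -0.18]], [[0.202, 0.279, -0.145], [0, 0, -0.18]], [[0.202, 0.279, -0.145], [0, 0, -0.18]]], "gripper": 0.0}}

```text
time_s: 1.35
position: [0.447, -0.2969, 0.1035]
tcp_rot: [[0.22, 0.001, 0.976], [-0.976, -0.001, 0.22], [0.001, -1.0, 0.001]]
force: [-0.2, 0.2, 0.5]
opening: 0.019
```

```bash
python3 - <<'E'
from h import *
c=cap("scene"); d=cap("top")
save(c,"k1.png",(120,200,240,300),4); s=read_state(); print(s["position"],s["tcp_rot"],s["force"],s["opening"],s["time_s"])
a=cv2.resize(c["frame"][190:300,130:240,::-1],(400,400)); b=cv2.resize(d["frame"][180:250,340:410,::-1],(400,400)); cv2.imwrite("pics/k1.png",np.hstack([a,b]))
E
```

```text
[ 0.44740264 -0.29741072  0.10449857] [[ 0.21966879  0.00283504  0.97557039]
 [-0.97556847 -0.00288003  0.21967673]
 [ 0.00343247 -0.99999183  0.00213312]] [ 0.07157446 -0.82863351 -0.42245043] 0.00521817519009685 1.45
```

View pics/k1.png

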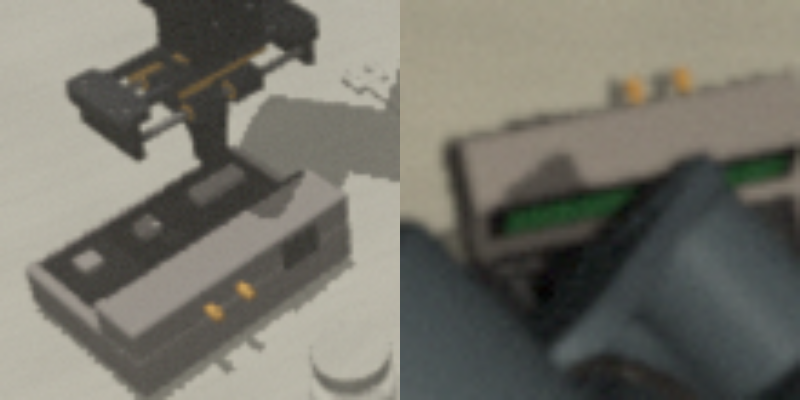

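The scene crop shows the closed fingertips (213,165) just above the long key (217,183), with the short keys well clear. I'm pressing now.

>>> {"name": "play_rows", "arguments": {"commands": [[[0, 0, -0.014], [0, 0, 0]], [[0, 0, -0.02], [0, 0, 0]], [[0, 0, -0.023], [0, 0, 0]], [[0, 0, -0.025], [0, 0, 0]], [[0, 0, -0.026], [0, 0, 0]], [[0, 0, -0.026], [0, 0, 0]]]}}

```text
time_s: 2.2
position: [0.4461, -0.296, 0.0767]
tcp_rot: [[0.22, -0.001, 0.975], [-0.975, 0.0, 0.22], [-0.001, -1.0, -0.001]]
force: [-1.7, 1.6, 4.5]
opening: 0.004
```

>>> {"name": "play_rows", "arguments": {"commands": [[[0, 0, -0.001], [0, 0, 0]], [[0, 0, -0.002], [0, 0, 0]], [[0, 0, -0.002], [0, 0, 0]], [[0, 0, -0.002], [0, 0, 0]]]}}

```text
time_s: 2.7
position: [0.4462, -0.296, 0.0762]
tcp_rot: [[0.22, -0.0, 0.975], [-0.975, -0.0, 0.22], [0.0, -1.0, -0.0]]
force: [-4.2, 2.0, 15.6]
opening: 0.003
```

The force rose to 15.6 N, so the key is on its stop. I'll lift and cross to the switch box.

>>> {"name": "play_rows", "arguments": {"commands": [[[0, 0, 0.05], [0, 0, 0]], [[0, 0, 0.1], [0, 0, 0]], [[0.007, 0.06, 0.11], [0, 0, -0.04]], [[0.014, 0.12, 0.11], [0, 0, -0.08]], [[0.021, 0.18, 0.11], [0, 0, -0.12]], [[0.028, 0.24, 0.11], [0, 0, -0.16]], [[0.035, 0.3, 0.11], [0, 0, -0.2]], [[0.042, 0.36, 0.11], [0, 0, -0.24]], [[0.049, 0.42, 0.11], [0, 0, -0.26]], [[0.056, 0.48, 0.11], [0, 0, -0.26]]]}}

```text
time_s: 3.95
position: [0.5031, 0.1861, 0.1845]
tcp_rot: [[-0.038, 0.002, 0.999], [-0.999, 0.0, -0.038], [-0.0, -1.0, 0.002]]
force: [0.7, -0.6, -0.6]
opening: 0.006
```

```bash
python3 - <<'E'
from h import *
d=cap("top"); c=cap("scene"); f=d["frame"].astype(int); s=read_state(); print(s["position"],s["joint_positions"],s["force"])
a=cv2.resize(c["frame"][200:300,130:230,::-1],(400,400)); b=cv2.resize(c["frame"][160:220,300:390,::-1],(400,400)); cv2.imwrite("pics/k2.png",np.hstack([a,b]))
# rocker hinge from scene (two-view check): dark blobs on box, plane .06
v=f.max(2); g=c["frame"].max(2)
m=np.zeros(g.shape,np.uint8); m[168:212,318:378]=(g[168:212,318:378]<90)
n,l,st,ce=cv2.connectedComponentsWithStats(m)
for i in range(1,n):
    if st[i,4]>10: print(st[i],ce[i].round(1),onz(c,ce[i],.063).round(4))
E
```

```text
[0.50329841 0.18942698 0.18463244] [  8.65338229  28.43049118  98.41429723   0.13982534  52.93374445
 100.36669333] [ 0.22608159 -0.65038387  0.2106363 ]
[318 168  23  10 150] [327.8 171.6] [[0.3982 0.3099 0.063 ]]
[346 179  16   7  69] [352.9 182.4] [[0.5084 0.3358 0.063 ]]
[334 187  10   6  27] [338.1 189. ] [[0.5101 0.26   0.063 ]]
[319 189   8  10  37] [322.1 193.1] [[0.4975 0.1941 0.063 ]]
[362 196   8   7  40] [365.6 199. ] [[0.6099 0.2968 0.063 ]]
```

View pics/k2.png

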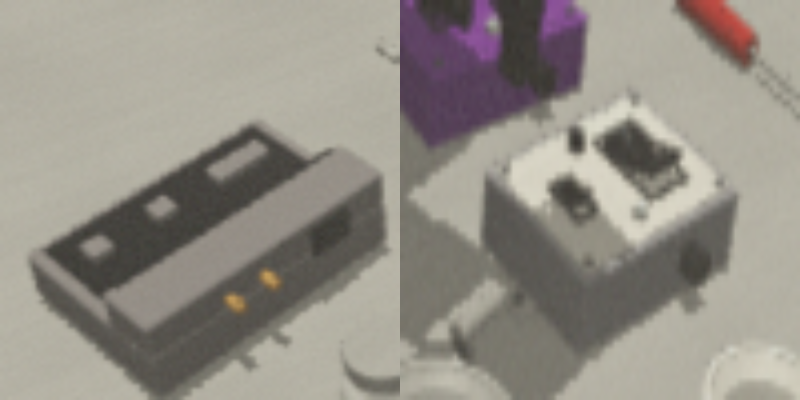

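The crop shows the key up again and the manometer where it was. The box's big rocker (640,155) is still off, and its raised half is towards +x. The scene and top rays differ by about 14 mm, so I'll settle that before going down.

```bash
python3 - <<'E'
from h import *
import pickle
T=pickle.load(open("top.pkl","rb")); S=cap("scene")
def comp(c,b,z,fn,mn=15):
    f=c["frame"].astype(int); x0,y0,x1,y1=b; m=np.zeros(f.shape[:2],np.uint8); m[y0:y1,x0:x1]=fn(f)[y0:y1,x0:x1]
    cs=max(cv2.findContours(m,0,2)[0],key=cv2.contourArea); h=cv2.convexHull(cs)[:,0].astype(float); return cv2.minAreaRect((onz(c,h,z)[:,:2]*1000).astype(np.float32))
wh=lambda f:(f.max(2)>150)&(f.max(2)-f.min(2)<60)
print("boxtop T",comp(T,(166,190,224,236),.05,lambda f:f.min(2)>185))
print("boxtop S",comp(S,(318,178,380,205),.05,lambda f:f.min(2)>185))
# depth clouds about the rocker in both views
for n,c in(("T",T),("S",S)):
    uu,vv=np.meshgrid(np.arange(560),np.arange(420)); P=dep(c,np.c_[uu.ravel(),vv.ravel()])
    k=(abs(P[:,0]-.5)<.09)&(abs(P[:,1]-.32)<.11)&(P[:,2]>.03)&(P[:,2]<.09); Q=P[k]; t=Q[(Q[:,2]>.045)&(Q[:,2]<.053)]
    print(n,"top face",cv2.minAreaRect((t[:,:2]*1000).astype(np.float32)))
    t=Q[(Q[:,2]>.056)]; t2=t[t[:,1]>.305]; t1=t[t[:,1]<.305]; print("  big",len(t2),(t2.mean(0)*1000).round(1),(t2.min(0)*1000).round(),(t2.max(0)*1000).round()," small",len(t1),(t1.mean(0)*1000).round(1))
    t3=t2[t2[:,2]>.064]; print("  raised",(t3.mean(0)*1000).round(1),len(t3))
E
```

```text
boxtop T ((498.1292419433594, 318.1145935058594), (151.65159606933594, 113.13964080810547), 87.98735809326172)
boxtop S ((501.4753112792969, 316.17425537109375), (150.38087463378906, 112.5918960571289), 88.50572967529297)
T top face ((497.9613037109375, 318.2902526855469), (170.5023956298828, 129.9689178466797), 87.9922866821289)
  big 269 [497.  348.   61.8] [436. 307.  56.] [558. 399.  77.]  small 111 [491.6 274.2  59.2]
  raised [511.4 350.2  67.9] 70
S top face ((502.664306640625, 315.4659729003906), (174.82443237304688, 131.80189514160156), 88.44596099853516)
  big 88 [502.2 343.2  60.6] [456. 307.  56.] [538. 366.  68.]  small 23 [500.4 275.2  58.9]
  raised [526.7 343.7  66.1] 16
```

>>> {"name": "play_rows", "arguments": {"commands": [[[0.006, 0.055, 0], [0, 0, 0]], [[0.012, 0.11, 0], [0, 0, 0]], [[0.019, 0.164, 0], [0, 0, 0]], [[0.019, 0.164, -0.04], [0, 0, 0]], [[0.019, 0.164, -0.074], [0, 0, 0]], [[0.019, 0.164, -0.074], [0, 0, 0]], [[0.019, 0.164, -0.074], [0, 0, 0]]]}}

```text
time_s: 4.97
position: [0.5226, 0.3471, 0.1114]
tcp_rot: [[-0.04, 0.001, 0.999], [-0.999, 0.001, -0.04], [-0.001, -1.0, 0.001]]
force: [1.1, 0.3, 0.6]
opening: 0.003
```

```bash
python3 - <<'E'
from h import *
c=cap("scene"); save(c,"k3.png",(300,140,400,220),6); s=read_state(); print(s["position"],s["force"])
E
```

```text
[0.52294656 0.34746033 0.11205161] [ 0.13307197 -0.39829684 -0.05219612]
```

View pics/k3.png

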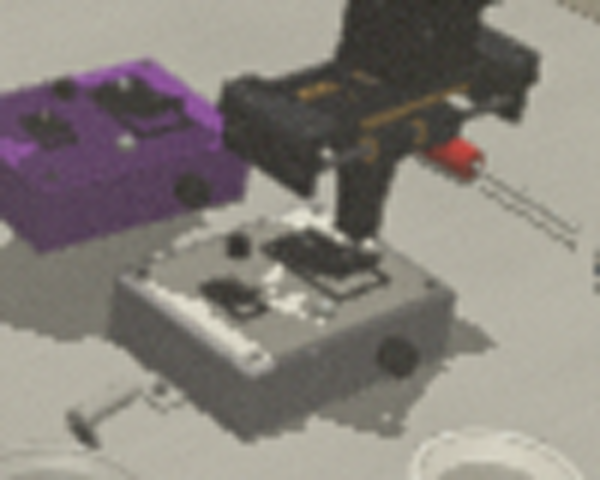

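The crop shows the fingertips (357,235) above the big rocker's raised half, sitting a few mm towards +y. I'll shift 4 mm and press.

>>> {"name": "play_rows", "arguments": {"commands": [[[0, -0.004, -0.012], [0, 0, 0]], [[0, -0.004, -0.017], [0, 0, 0]], [[0, -0.004, -0.02], [0, 0, 0]], [[0, -0.004, -0.022], [0, 0, 0]], [[0, -0.004, -0.024], [0, 0, 0]], [[0, -0.004, -0.025], [0, 0, 0]], [[0, -0.004, -0.026], [0, 0, 0]], [[0, -0.004, -0.026], [0, 0, 0]]]}}

```text
time_s: 6.02
position: [0.5221, 0.3443, 0.0854]
tcp_rot: [[-0.038, 0.002, 0.999], [-0.999, 0.001, -0.038], [-0.001, -1.0, 0.002]]
force: [2.0, -1.0, 6.9]
opening: 0.002
```

>>> {"name": "play_rows", "arguments": {"commands": [[[0, 0, -0.001], [0, 0, 0]], [[0, 0, -0.002], [0, 0, 0]], [[0, 0, -0.0025], [0, 0, 0]], [[0, 0, -0.0025], [0, 0, 0]]]}}

```text
time_s: 6.52
position: [0.5222, 0.3443, 0.0851]
tcp_rot: [[-0.038, 0.002, 0.999], [-0.999, 0.001, -0.038], [-0.001, -1.0, 0.002]]
force: [-0.5, -2.5, 19.1]
opening: 0.006
```

The force rose to 19 N with the tip at z = 60 mm, so the rocker is on its stop. Next I move above the stud.

>>> {"name": "play_rows", "arguments": {"commands": [[[0, 0, 0.05], [0, 0, 0]], [[0, 0, 0.11], [0, 0, 0]], [[0.016, -0.055, 0.11], [0, 0, -0.15]], [[0.032, -0.11, 0.11], [0, 0, -0.3]], [[0.048, -0.16, 0.11], [0, 0, -0.45]], [[0.064, -0.21, 0.11], [0, 0, -0.6]], [[0.076, -0.26, 0.11], [0, 0, -0.745]], [[0.076, -0.26, 0.09], [0, 0, -0.745]], [[0.076, -0.26, 0.09], [0, 0, -0.745]], [[0.076, -0.26, 0.09], [0, 0, -0.745]]]}}

```text
time_s: 7.78
position: [0.5966, 0.0848, 0.1717]
tcp_rot: [[-0.705, -0.002, 0.709], [-0.709, 0.001, -0.705], [0.001, -1.0, -0.002]]
force: [0.4, -0.6, 0.6]
opening: 0.004
```

```bash
python3 - <<'E'
from h import *
c=cap("scene"); s=read_state(); print(s["position"],s["force"],s["joint_positions"])
a=cv2.resize(c["frame"][185:285,245:355,::-1],None,fx=4,fy=4,interpolation=2); b=cv2.resize(c["frame"][165:215,310:390,::-1],None,fx=4,fy=4,interpolation=2)
im=np.zeros((400,440+320,3),np.uint8); im[:,:440]=a; im[:200,440:]=b
R=c["cam_to_world"][:3,:3]; t=c["cam_to_world"][:3,3]
pr=lambda X: cv2.projectPoints(np.array([X],float),cv2.Rodrigues(R.T)[0],-R.T@t,c["mtx"],np.array(c["dist_coeffs"]))[0].ravel()
for X in([.594,.063,.113],[.600,.102,.113],list(np.array(s["position"])-[0,0,.025])): print(((pr(X)-[245,185])*4).round())
cv2.imwrite("pics/k4.png",im)
E
```

```text
[0.59703611 0.08488805 0.17213985] [ 0.44798856 -0.24185585 -1.08410304] [-2.52735690e+00  3.38539572e+01  8.93360080e+01  3.23610604e-02
  5.68483678e+01  1.32256421e+02]
[269.  90.]
[312.  78.]
[297.  48.]
```

View pics/k4.png

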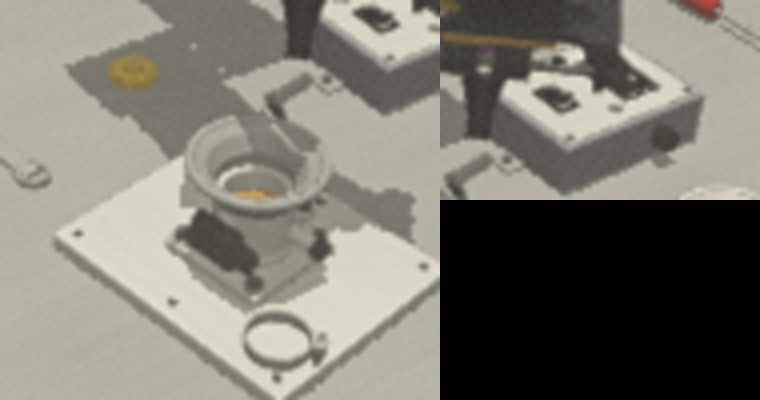

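The stud shows at (270-315,105-78), which matches the projection, with the tip directly above it at (303,55). The big rocker is over. I'll push the lever along its arc.

>>> {"name": "play_rows", "arguments": {"commands": [[[0, 0, -0.02], [0, 0, 0]], [[0, 0, -0.028], [0, 0, 0]], [[-0.006, 0, -0.033], [0, 0, 0]], [[-0.0125, 0, -0.039], [0, 0, 0]], [[-0.017, 0, -0.046], [0, 0, 0]], [[-0.0215, 0, -0.053], [0, 0, 0]], [[-0.024, 0, -0.061], [0, 0, 0]], [[-0.0265, 0, -0.069], [0, 0, 0]], [[-0.0265, 0, -0.069], [0, 0, 0]]]}}

```text
time_s: 8.95
position: [0.5696, 0.0838, 0.1035]
tcp_rot: [[-0.705, -0.003, 0.709], [-0.709, -0.001, -0.705], [0.002, -1.0, -0.002]]
force: [-3.8, -1.7, 6.1]
opening: 0.005
```

>>> {"name": "play_rows", "arguments": {"commands": [[[-0.001, 0, -0.008], [0, 0, 0]], [[-0.001, 0, -0.016], [0, 0, 0]], [[0, 0, -0.022], [0, 0, 0]], [[0.001, 0, -0.028], [0, 0, 0]], [[0.001, 0, -0.032], [0, 0, 0]], [[0.001, 0, -0.034], [0, 0, 0]], [[0.001, 0, -0.034], [0, 0, 0]]]}}

```text
time_s: 9.82
position: [0.572, 0.0846, 0.0697]
tcp_rot: [[-0.705, 0.0, 0.709], [-0.709, 0.001, -0.705], [-0.001, -1.0, -0.0]]
force: [-1.9, 1.1, 5.1]
opening: 0.004
```

>>> {"name": "play_rows", "arguments": {"commands": [[[0, 0, -0.001], [0, 0, 0]], [[0, 0, -0.002], [0, 0, 0]], [[0, 0, -0.003], [0, 0, 0]], [[0, 0, -0.003], [0, 0, 0]], [[0, 0, -0.003], [0, 0, 0]]]}}

```text
time_s: 10.45
position: [0.5723, 0.0846, 0.0684]
tcp_rot: [[-0.705, 0.001, 0.709], [-0.709, 0.001, -0.705], [-0.001, -1.0, 0.001]]
force: [-4.1, 0.8, 14.7]
opening: 0.006
```

```bash
python3 - <<'E'
from h import *
c=cap("scene"); s=read_state(); print(s["position"],s["force"],s["moment"])
a=cv2.resize(c["frame"][175:275,245:355,::-1],None,fx=4,fy=4,interpolation=2); b=cv2.resize(c["frame"][165:215,310:390,::-1],None,fx=4,fy=4,interpolation=2); d=cv2.resize(c["frame"][220:300,130:240,::-1],(320,200))
cv2.imwrite("pics/k5.png",np.hstack([a,np.vstack([b,d])]))
E
```

```text
[0.57231913 0.08460009 0.06843728] [-3.49148044  0.47596808 14.19878454] [ 0.20225438  0.80830107 -0.0068094 ]
```

View pics/k5.png

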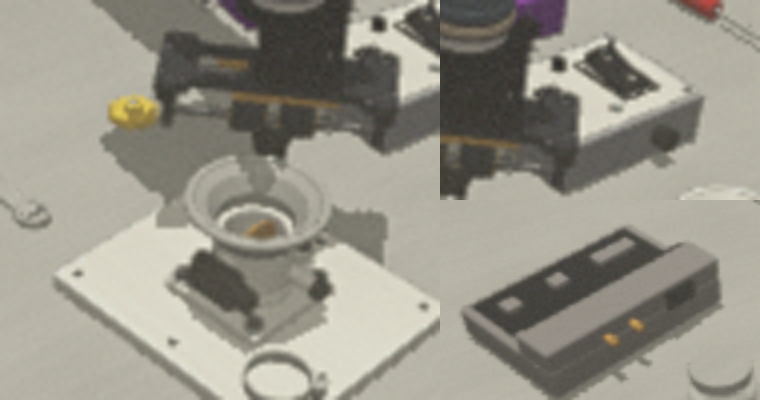

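The butterfly is seen nearly edge-on through the bell mouth (260,230). The big rocker is over, the manometer keys are up, the gear is in place, and the gripper body is clear of the bell. The tip is at 43.4 mm with a force of 14 N, so the lever is at its stop.

```bash
python3 -c "
from rig import *
hand_in(); s=read_state(); print(s['position'],s['force'],s['time_s'])"
```

```text
the job is handed in; nothing more can be done
the job is handed in; nothing more can be done
```

I did all three steps in order and handed the job in at about 10.5 s, with the fingertip holding the throttle lever down. No verdict was reported, and the state could not be read after hand-in.

| Step | Force at the stop | Fingertip height | What the pictures showed |
|---|---|---|---|
| Zero key pressed and released | 15.6 N | about 51 mm | Key and both short keys up afterwards, manometer not visibly moved |
| Big rocker pushed over | 19 N | 60 mm | Rocker still over in the last picture |
| Throttle lever held down | about 14 N | 43.4 mm, putting the stud at about 37 mm (wide open is 38 mm) | Butterfly nearly edge-on through the bell mouth, gripper clear of it |

- **Camera disagreement:** the two cameras differed by about 4 mm on the switch box. Dark-blob centres differed by 14 mm or more, and I set those aside in favour of the box outline and depth.
- **Not checked:** the gripper hid the small rocker in the last picture. It was off before I pressed the big one, and the fingertip stayed on the big one throughout.
- **Loose things:** those in the last crops (gear, hose clamp, bolt jar, and part of the spanner and screwdriver) looked undisturbed. I did not check the spray can or the spare trumpet again.

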